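# Free the locked vial drawer with the release pin

### The arm

A 7-joint arm with a two-finger parallel gripper is mounted at the origin on a cart in front of the work surface, level with it; the furniture and walls round the work are solid. World frame = base frame: x ahead of the robot, y to its left, z up, the work surface at z = 0. Lengths are in m, angles in rad, forces in N, time in s.
With the tool pointing down it reaches from about 0.35 to 0.9 m from the base axis. Payload 8.1 kg.
Tool frame: the origin (TCP) lies at the very end of the fingers, on their centre line; the grasp point (between the pads) lies 19 mm behind it; z points along the fingers, y is the line along which they close (so a half turn about z gives the same grasp; the last joint's range is limited). The gripper opens to 92 mm and grips with 3 to 60 N. Pads are 19 mm wide; open, the fingers measure 130 mm over their backs; the gripper's body (75 mm by 190 mm) begins 47 mm behind the grasp point.
Start: joints at [-1.349, 0.434, 0.025, 1.573, -0.012, 1.134, -0.075], TCP at [0.199, 0.592, 0.227] pointing down, gripper open.
Joint ranges: [-2.62, 2.62], [-0.44, 2.09], [-1.27, 1.32], [0.08, 2.57], [-1.32, 4.46], [0.12, 2], [-2.74, 2.74]. Speed limits (rad/s): [2.22, 2.22, 3.01, 3.01, 3.14, 3.14, 3.14].

### API

Orientations are given as a rotation vector (axis times angle).
In Python, from cell import arm gives the robot as it stands.
- The arm moves only by the tool jog_arm, never from a script. Its argument "rows" is a list of rows, each a list of 3 entries, a list of its own where there are three numbers: the shift along the world's x, y, z in cm, then the turn, a rotation vector about the world's x, y, z in degrees, then the opening, from 0 (shut) to 1 (fully open). A call has 1 to 8 rows; each row is the pose to reach, as a shift and turn from the pose commanded when the call began; what a row does not reach only later rows make up. A row lasts 1/8 s, in which the tool goes at most 62.5 mm and 10.7 degrees, less where a joint would pass 70% of its speed; a pose out of reach is approached as far as the arm can. A call with a gripper value outside its range is refused whole. The fingers move at their own pace and stop on an object; "newtons" is the grip in N (left out, the last holds). Time passes only in rows, so rows that repeat a pose let the fingers close. It gives the time, the measured TCP pose, the force, the opening and the grip force at its end, in the units of the state.
- arm.observe(): the state, without advancing time (a new reading comes with each control period).
- arm.get_image(name): name is "scene" or "top" or "wrist"; returns a dict with "img" (384x512x3 uint8, red, green, blue), "depth" (384x512 float32, m along the optical axis (not along the pixel's ray), 0 where there is no reading), "fx", "fy", "cx", "cy" (pixels), "dist_coeffs" ([k1, k2, p1, p2, k3] as OpenCV has them; the pictures are not rectified), "rvec" (rotation vector, rad) and "tvec" (3), from world to camera coordinates, as OpenCV has them; the wrist camera has in their place "mount" (4x4, takes a point from camera to tool coordinates, whose origin is the TCP and whose axes are the flange's). Camera axes: x right, y down, z forward; pixel columns grow to the right and rows downward; lengths in m; the calibration is good to about 2 mm. A picture is of the moment at which its call begins: read the wrist's pose just before it.
- arm.sign_off(): hands the job in; it is judged then, once.
The state is a dict: "clock": time; "joints": joint angles; "dq": joint speeds; "joint_efforts": joint torques, N m; "position": TCP position; "ee_rot": TCP orientation; "force": force on the tool from outside, world axes, zero at the start; "ft_torque": the same for the moment, N m; "width": opening from 0.0 (shut) to 1.0 (fully open); "gripper_force": force on a finger pad.
Only numpy, scipy, OpenCV 4.12 (cv2) and the standard library are available. Lean on these libraries where they do the work, as an engineer would, in place of code of your own. Each camera call takes 0.05 s, during which the arm holds its last target. There are 200 camera calls.

### The job

The drawer of the small vial dock is locked. Take the release pin out of its stand, feel for the small hole in the dock's top plate and gently push the pin down through it onto the spring latch until the drawer springs out a little, then put the pin back upright in its stand and pull the drawer fully open, leaving the things around undisturbed.

Things in the scene. Friction and masses are not known exactly. Their poses are not given: they have to be found in the camera images.
- dock: White, low instrument dock fixed to the worktop, 130 (x) x 116 (y) x 62 mm high. Origin: centre of its underside on the worktop; x points to its back (away from the drawer), y to its left, z up. On its deck lies a bare-metal cover plate, 34 (x) x 64 (y) x 3 mm, with one round hole, 12 mm wide, in its middle; plate top at z = 65 mm.
- hole_line (a point): Point on the dock (dock x +44, y 0, z 65 mm), at the height of the cover plate's top, axes as the dock's. The hole is level with it in dock x, but the plate was screwed down off-centre, so the hole's centre lies anywhere from -10 to +10 mm along dock y (not measured). 17 mm below the plate's top lies the latch's flat arm, under every possible place of the hole.
- latch (a joint): Angle (rad) of the hidden rocker latch: 0 at rest (locked); grows as the pin presses its arm down through the hole, about 2.3 mm per 0.1 rad. Pressing takes about 3.5 N at first and 8 N at the release near 0.27 rad (tip 6 mm below first contact, 23 mm below the plate's top); more if the pin rubs in the hole. Hard stop at 0.42 rad (9.5 mm below first contact). Springs back when let go.
- drawer (a joint): How far (m) the drawer has come out of the dock, along dock -x: 0 shut and locked, springs out to about 0.026 by itself when the latch is released and stays wherever it is then left, 0.060 fully open (stop). Sliding friction about 1 N. Inside, three 33 mm vials stand in sockets; they need no handling.
- drawer_knob (a point): Point on the axis of the drawer's black upright round knob, 14 mm diameter, 12 mm below its top; the knob runs from z = 36 to 76 mm above the worktop, its axis 28 mm before the drawer's front face, on a 10 mm wide arm with its top at z = 45 mm. It moves with the drawer. Axes as the dock's.
- release_pin: Loose release pin standing upright, 85 mm long overall: a round steel shank 8 mm diameter whose last 8 mm taper to a flat 5 mm tip, and above it a black square handle 16 x 16 mm, from 46 to 82 mm above the tip. Origin: centre of the tip's end; z runs up along the pin, x and y are square to the handle's flat sides. 0.06 kg.
- pin_stand: Grey square block fixed to the worktop, 56 x 56 x 40 mm high, that holds the pin. Origin: centre of its underside. It has one upright blind hole in the middle of its top, 10 mm wide and 34 mm deep; with the pin home its tip is 6 mm above the worktop.
- amber_bottle: Bystander: small amber reagent bottle with screw cap, 47 mm diameter, 80 mm high, origin under its centre.
- marker: Bystander: lab marker lying flat, 136 x 16 x 17 mm, long axis y, origin under its centre.
- fittings: Bystander: small clear-lidded box for fittings, 52 x 67 x 20 mm, origin under its centre.

How it is judged:
On the way, in this order (a step that is already met when the one before it is completed fails the run):
1. the pin's tip is through the hole and presses the latch (value of joint latch above 0.1 rad and x of release_pin in the frame of dock between 0.034 and 0.054 m and z of release_pin in the frame of dock between 0.03 and 0.052 m), for 0.05 s.
2. the drawer has sprung out by itself (value of joint drawer above 0.018 m and contact force between the fingers and drawer below 0.1 N), for 0.1 s.
At the end, for the whole second after the job is handed in: The drawer is open by at least 54 of its 60 mm; the release pin stands at rest in its stand, home within 6 mm in depth (tip under 12 mm above the worktop, within 6 mm of the stand's axis) and upright within 0.15 rad; the latch has sprung back (value of joint drawer above 0.054 m and horizontal distance between release_pin and pin_stand below 0.006 m and height (world z) of release_pin below 0.012 m and angle between release_pin's own z axis and vertical below 0.15 rad and linear speed of release_pin below 0.02 m/s and value of joint latch below 0.05 rad); the robot touches nothing.
It fails at once if the pin is forced: more than 35 N between it and the dock (with its cover plate and latch) (contact force between release_pin and dock above 35 N).
It fails at once if a bystander is moved by more than 20 mm (distance of any of amber_bottle, marker, fittings from where it was at the start of the episode above 0.02 m).
It fails at once if the pin is dropped: lying over (angle between release_pin's own z axis and vertical above 0.8 rad).
It also fails if it takes over 72 s, if anything falls off the work surface, if the arm or the gripper's body presses on something with over 40 N, if the wrist force passes 120 N, or if a joint passes its speed limit or range.

## Working session

There is one attempt and no reset: what is moved stays moved. The work goes in short steps, Python scripts to look and compute and a tool call to move; the robot and the scene stay as the last step left them, time stands still between calls to the robot, and variables do not carry over. Pictures are saved under pics/ and viewed, at most 10 in all, crops included, and the job is handed in when it is done.

Besides the shell and the picture viewer there is one more tool, called as name([rows], argument=value, ...), one row to a line, values as JSON. jog_arm: Moves the arm, as the interface text tells. Its arguments: {"type":"object","properties":{"rows":{"type":"array","items":{"type":"array"}},"newtons":{"type":"number"}},"required":["rows"]}

```bash
mkdir -p pics
cat > h.py <<'E'
import numpy as np, cv2
from cell import arm
def shot(n,f=None):
    s=arm.observe(); r=arm.get_image(n)
    if f: cv2.imwrite('pics/'+f,r['img'][:,:,::-1])
    K=np.array([[r['fx'],0,r['cx']],[0,r['fy'],r['cy']],[0,0,1.]])
    if 'mount' in r:
        T=np.eye(4); T[:3,:3]=cv2.Rodrigues(np.array(s['ee_rot'],float))[0]; T[:3,3]=s['position']
        C=T@np.array(r['mount'])
    else:
        M=np.eye(4); M[:3,:3]=cv2.Rodrigues(np.array(r['rvec'],float))[0]; M[:3,3]=np.ravel(r['tvec']); C=np.linalg.inv(M)
    h,w=r['depth'].shape
    u,v=np.meshgrid(np.arange(w),np.arange(h))
    p=cv2.undistortPoints(np.stack([u,v],-1).reshape(-1,1,2).astype(float),K,np.array(r['dist_coeffs'],float)).reshape(h,w,2)
    d=r['depth']
    P=np.dstack([p*d[...,None],d])@C[:3,:3].T+C[:3,3]
    P[d==0]=np.nan
    rays=np.dstack([p,np.ones((h,w))])@C[:3,:3].T
    return r['img'],P,C,rays
def at_z(C,rays,u,v,z):
    r=rays[v,u]; return C[:3,3]+r*(z-C[2,3])/r[2]
E
python3 - <<'E'
from h import *
s=arm.observe();print(s)
ims=[]
for n in('top','scene'):
    i,P,C,r=shot(n,n+'1.png'); np.savez(n+'.npz',i=i,P=P,C=C,r=r); print(n,C.round(3))
E
```

```text
{'clock': 0.0, 'joints': array([-1.3485954 ,  0.43524753,  0.02497061,  1.57414542, -0.01158811,
        1.13397541, -0.07506692]), 'dq': array([ 4.07973763e-04, -9.51753466e-05, -1.59774725e-03,  6.25167416e-04,
       -1.68748850e-04,  5.62060020e-05, -3.03597901e-04]), 'joint_efforts': array([ 1.85463236e-04, -6.67855167e+01,  9.84759182e-01, -3.14450705e+01,
       -6.05320581e-02,  4.27888229e-02,  2.03947584e-04]), 'position': array([0.19933901, 0.59179749, 0.22591101]), 'ee_rot': array([-5.07985577e-01, -3.10014158e+00,  2.55624909e-03]), 'force': array([-0.19826332, -0.75109324, -0.12592807]), 'ft_torque': array([ 0.07354719, -0.04139503, -0.01967444]), 'gripper_force': 0.0, 'width': 1.000126713877975}
top [[ 5.000e-03 -9.860e-01  1.680e-01  3.510e-01]
 [-1.000e+00 -1.000e-03  2.400e-02 -1.350e-01]
 [-2.400e-02 -1.680e-01 -9.850e-01  1.368e+00]
 [ 0.000e+00  0.000e+00  0.000e+00  1.000e+00]]
scene [[-0.881 -0.342  0.327  0.242]
 [-0.473  0.647 -0.598  0.47 ]
 [-0.007 -0.681 -0.732  0.784]
 [ 0.     0.     0.     1.   ]]
```

View pics/top1.png

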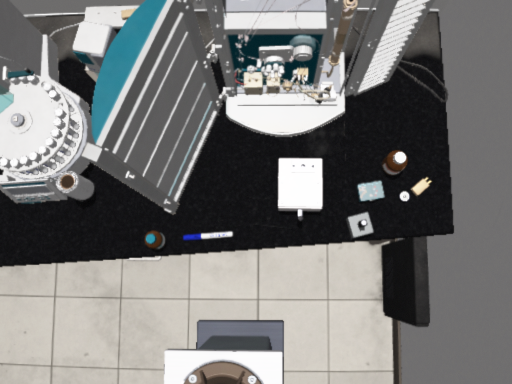

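View pics/scene1.png

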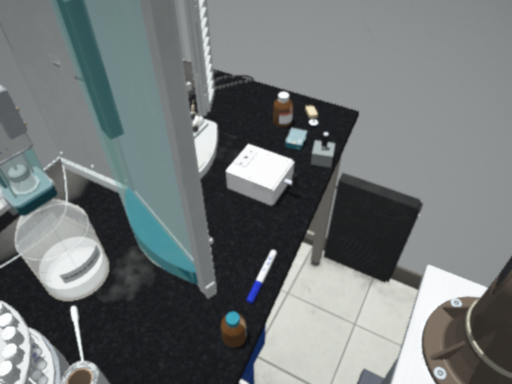

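The top view shows the dock at (300,185), its knob at (299,215), the stand with the pin at (361,225), the bottle at (396,162), the fittings box at (371,191) and the marker at (208,237). The scene view shows the same objects.

Run:
```python
from h import *
D=np.load('top.npz');P=D['P'];i=D['i']
def reg(n,u0,u1,v0,v1,z0,z1):
    Q=P[v0:v1,u0:u1].reshape(-1,3);Q=Q[(Q[:,2]>z0)&(Q[:,2]<z1)]
    c,(w,h),a=cv2.minAreaRect((Q[:,:2]*1000).astype(np.float32))
    print(n,len(Q),'rect',np.round(c,1),round(w,1),round(h,1),round(a,1),'med',np.median(Q,0).round(4),Q.min(0).round(3),Q.max(0).round(3))
reg('dock',265,335,145,222,.055,.075)
reg('knob',290,310,212,225,.03,.09)
reg('stand',340,382,208,245,.033,.046)
reg('pin',340,382,205,245,.06,.1)
reg('bottle',380,412,140,180,.05,.1)
reg('fit',355,387,178,205,.012,.03)
reg('marker',180,240,225,245,.008,.03)
reg('clutter',390,440,170,205,.008,.1)
for v,u in((30,20),(100,285),(120,150),(200,160),(120,230),(100,180),(60,370),(10,340),(125,285),(180,75)):print((u,v),P[v,u].round(3))
cv2.imwrite('pics/top2.png',cv2.resize(i[140:250,260:420,::-1],None,fx=5,fy=5,interpolation=3))
```

```text
dock 2136 rect [ 578.7 -206.7] 115.6 170.5 89.1 med [ 0.5936 -0.2075  0.061 ] [ 0.493 -0.266  0.055] [ 0.664 -0.149  0.074]
knob 47 rect [ 507.  -205.7] 12.4 27.2 89.4 med [ 0.503  -0.2058  0.0613] [ 0.493 -0.212  0.037] [ 0.521 -0.199  0.079]
stand 373 rect [ 486.5 -370.6] 56.3 58.0 14.8 med [ 0.4832 -0.368   0.0383] [ 0.453 -0.405  0.033] [ 0.519 -0.338  0.045]
pin 51 rect [ 486.2 -370.6] 16.8 16.6 22.8 med [ 0.4857 -0.3686  0.0867] [ 0.478 -0.381  0.061] [ 0.494 -0.361  0.095]
bottle 367 rect [ 658.8 -469.1] 55.0 56.5 44.6 med [ 0.6537 -0.4632  0.0735] [ 0.631 -0.497  0.05 ] [ 0.687 -0.44   0.1  ]
fit 423 rect [ 581.5 -405.5] 51.8 68.5 8.6 med [ 0.5821 -0.4058  0.0187] [ 0.555 -0.439  0.013] [ 0.611 -0.369  0.027]
marker 239 rect [458.1  45.1] 14.9 133.0 5.1 med [0.4573 0.0451 0.0131] [ 0.446 -0.021  0.008] [0.469 0.111 0.022]
clutter 255 rect [ 613.3 -518.6] 92.5 98.7 24.6 med [ 0.5936 -0.5332  0.0153] [ 0.555 -0.573  0.008] [ 0.637 -0.454  0.067]
(20, 30) [0.981 0.533 0.208]
(285, 100) [ 0.835 -0.169  0.047]
(150, 120) [0.632 0.091 0.499]
(160, 200) [0.523 0.128 0.236]
(230, 120) [ 0.79  -0.012  0.007]
(180, 100) [0.709 0.058 0.394]
(370, 60) [ 0.849 -0.364  0.28 ]
(340, 10) [ 0.965 -0.294  0.303]
(285, 125) [ 0.767 -0.169  0.033]
(75, 180) [0.593 0.384 0.119]
```

View pics/top2.png

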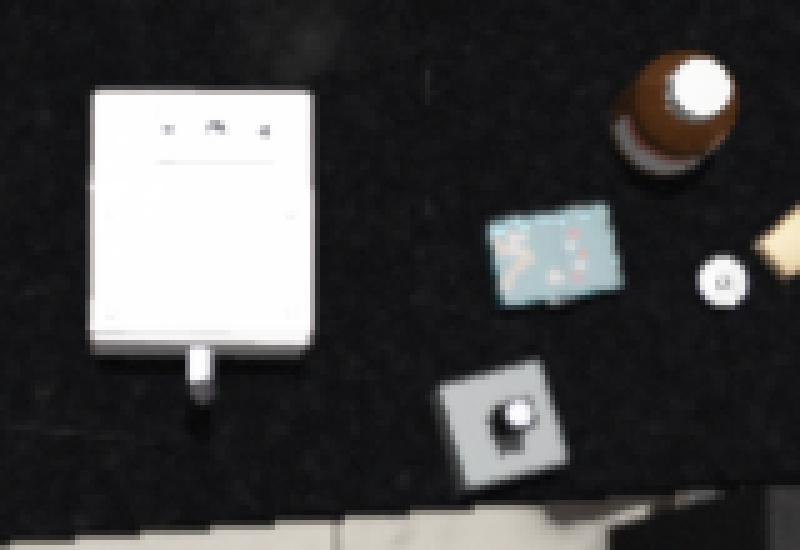

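jog_arm([
  [[2,-5,0],[0,0,-10],1],
  [[4,-10,0],[0,0,-20],1],
  [[6,-15,0],[0,0,-30],1],
  [[8,-20,0],[0,0,-40],1],
  [[10,-25,0],[0,0,-50],1],
  [[12,-30,0],[0,0,-60],1],
  [[13,-35,0],[0,0,-70],1],
  [[14,-40,0],[0,0,-75],1],
])

```text
clock: 1.1
position: [0.3395, 0.1905, 0.2266]
ee_rot: [-2.295, -2.145, 0.0]
force: [0.5, -0.1, 0.4]
width: 1.001
gripper_force: 0.0
```

jog_arm([
  [[1,-5,0],[0,0,-10],1],
  [[2,-10,0],[0,0,-20],1],
  [[3,-15,0],[0,0,-30],1],
  [[4,-20,0],[0,0,-40],1],
  [[5,-25,0],[0,0,-50],1],
  [[6,-31,0],[0,0,-60],1],
  [[7,-37,0],[0,0,-68],1],
  [[8,-43,0],[0,0,-72],1],
])

```text
clock: 2.1
position: [0.4197, -0.2392, 0.2268]
ee_rot: [-3.117, -0.39, -0.001]
force: [1.6, 1.5, 0.4]
width: 1.003
gripper_force: 0.0
```

jog_arm([
  [[3,-2,1],[0,0,0],1],
  [[6,-4,2],[0,0,0],1],
  [[9,-5,3],[0,0,0],1],
  [[11,-5,4],[0,0,0],1],
  [[11,-5,4],[0,0,0],1],
])

```text
clock: 2.72
position: [0.5306, -0.2875, 0.2664]
ee_rot: [3.116, 0.396, -0.001]
force: [-0.5, -0.4, -0.2]
width: 1.0
gripper_force: 0.0
```

Run:
```python
from h import *
i,P,C,r=shot('wrist','w1.png'); np.savez('w1.npz',i=i,P=P,C=C,r=r); print(C.round(3),arm.observe()['position'])
```

```text
[[ 0.249 -0.928 -0.276  0.605]
 [-0.969 -0.238 -0.071 -0.269]
 [ 0.     0.285 -0.958  0.424]
 [ 0.     0.     0.     1.   ]] [ 0.52922588 -0.28761573  0.26615797]
```

View pics/w1.png

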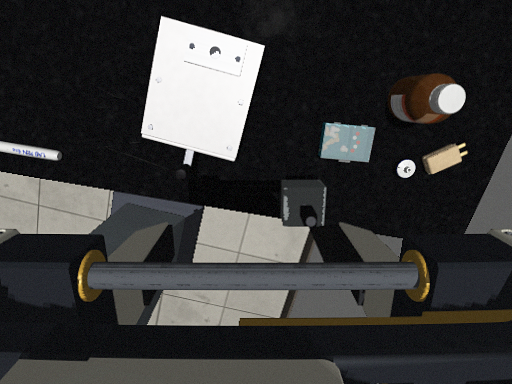

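The wrist view shows the hole at (215,52) between screws at (192,46) and (238,59), the dock corners at (161,17), (265,44), (235,160) and (141,135), the knob near (181,174) and the pin top near (309,219).

Run:
```python
from h import *
D=np.load('w1.npz');P,i,C,r=D['P'],D['i'],D['C'],D['r']
for n,(u,v),z in(('hole',(215,52),.065),('s1',(192,46),.065),('s2',(238,59),.065),('A',(161,17),.062),('B',(265,44),.062),('C',(235,160),.062),('D',(141,135),.062),('pin',(310,220),.09),('knob',(181,174),.076)):
    print(n,at_z(C,r,u,v,z).round(4),P[v,u].round(4))
def reg(n,u0,u1,v0,v1,z0,z1):
    Q=P[v0:v1,u0:u1].reshape(-1,3);Q=Q[(Q[:,2]>z0)&(Q[:,2]<z1)]
    c,(w,h),a=cv2.minAreaRect((Q[:,:2]*1000).astype(np.float32))
    print(n,len(Q),np.round(c,1),round(w,1),round(h,1),round(a,1),np.median(Q,0).round(4))
reg('dock',130,275,10,160,.055,.07)
reg('knob',170,190,160,185,.07,.09)
reg('stand',270,330,175,228,.03,.046)
reg('pinh',295,325,200,235,.084,.1)
reg('pinall',295,325,200,235,.055,.1)
cv2.imwrite('pics/w1c.png',np.hstack([cv2.resize(i[20:85,165:265,::-1],(400,260),interpolation=3),cv2.resize(i[170:235,265:365,::-1],(400,260),interpolation=3)]))
```

```text
hole [ 0.6431 -0.2165  0.065 ] [ 0.6449 -0.214   0.0477]
s1 [ 0.643  -0.1908  0.065 ] [ 0.643  -0.1906  0.0643]
s2 [ 0.6423 -0.2427  0.065 ] [ 0.6422 -0.2427  0.0659]
A [ 0.6638 -0.1516  0.062 ] [ 0.6638 -0.1516  0.0619]
B [ 0.665  -0.2675  0.062 ] [ 6.753e-01 -2.672e-01  5.000e-04]
C [ 0.5309 -0.2659  0.062 ] [ 0.5182 -0.2653 -0.    ]
D [ 0.5326 -0.1503  0.062 ] [ 5.202e-01 -1.301e-01  4.000e-04]
pin [ 0.4885 -0.3692  0.09  ] [ 0.4886 -0.3691  0.0902]
knob [ 0.5016 -0.208   0.076 ] [ 0.5012 -0.2078  0.0748]
dock 12340 [ 597.2 -208. ] 117.4 135.9 89.3 [ 0.6016 -0.2074  0.062 ]
knob 115 [ 502.  -207.3] 13.2 12.8 58.4 [ 0.5024 -0.2078  0.0756]
stand 1413 [ 487.2 -370.5] 57.0 55.1 14.7 [ 0.4942 -0.3647  0.0398]
pinh 168 [ 487.6 -370.2] 16.1 14.9 14.7 [ 0.4887 -0.3692  0.0884]
pinall 295 [ 487.6 -370.1] 16.2 15.1 14.7 [ 0.4916 -0.3677  0.0862]
```

View pics/w1c.png

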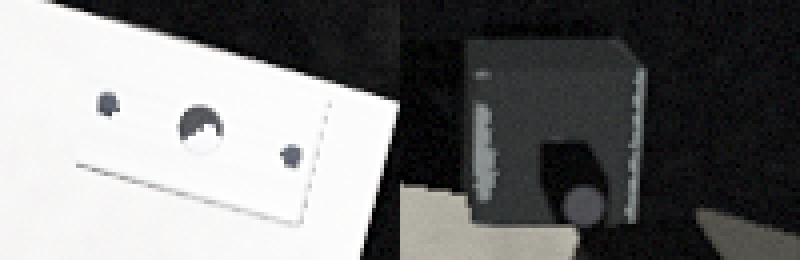

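jog_arm([
  [[-2,-4,-5],[0,0,0],1],
  [[-4.2,-8.2,-10],[0,0,0],1],
  [[-4.2,-8.2,-13],[0,0,0],1],
  [[-4.2,-8.2,-13],[0,0,0],1],
])

```text
clock: 3.28
position: [0.4844, -0.3686, 0.1344]
ee_rot: [-3.114, -0.389, 0.007]
force: [1.0, 0.4, 0.8]
width: 1.001
gripper_force: 0.0
```

jog_arm([
  [[0,0,0],[0,0,0],1],
  [[0,0,0],[0,0,0],1],
  [[0,0,-2.5],[0,0,0],1],
  [[0,0,-5],[0,0,0],1],
  [[0,0,-7],[0,0,0],1],
  [[0,0,-8],[0,0,0],1],
  [[0,0,-8],[0,0,0],1],
  [[0,0,-8],[0,0,0],1],
])

```text
clock: 4.28
position: [0.4879, -0.3702, 0.0575]
ee_rot: [3.116, 0.393, 0.001]
force: [-0.0, -0.5, 1.1]
width: 0.998
gripper_force: 0.0
```

jog_arm([
  [[0,0,-0.3],[0,0,0],0],
  [[0,0,-0.3],[0,0,0],0],
  [[0,0,-0.3],[0,0,0],0],
  [[0,0,-0.3],[0,0,0],0],
  [[0,0,-0.3],[0,0,0],0],
  [[0,0,-0.3],[0,0,0],0],
  [[0,0,-0.3],[0,0,0],0],
  [[0,0,-0.3],[0,0,0],0],
], newtons=25)

```text
clock: 5.28
position: [0.4875, -0.3696, 0.0537]
ee_rot: [-3.117, -0.393, 0.0]
force: [0.9, 0.1, -0.2]
width: 0.181
gripper_force: 0.0
```

jog_arm([
  [[0,0,0],[0,0,0],0],
  [[0,0,0],[0,0,0],0],
  [[0,0,0],[0,0,0],0],
  [[0,0,0],[0,0,0],0],
])

```text
clock: 5.78
position: [0.4875, -0.3696, 0.0537]
ee_rot: [-3.117, -0.393, 0.0]
force: [-0.2, 1.1, 0.9]
width: 0.168
gripper_force: 25.0
```

jog_arm([
  [[0,0,1],[0,0,0],0],
  [[0,0,2.5],[0,0,0],0],
  [[0,0,4.5],[0,0,0],0],
  [[0,0,7],[0,0,0],0],
  [[0,0,9],[0,0,0],0],
  [[0,0,10],[0,0,0],0],
  [[0,0,10],[0,0,0],0],
  [[0,0,10],[0,0,0],0],
])

```text
clock: 6.78
position: [0.4872, -0.3692, 0.153]
ee_rot: [-3.116, -0.394, 0.001]
force: [0.5, 0.1, -0.1]
width: 0.171
gripper_force: 25.0
```

jog_arm([
  [[2.5,2.5,0],[0,0,0],0],
  [[5.5,5.5,0],[0,0,0],0],
  [[8.5,8.5,0],[0,0,0],0],
  [[11.5,11.5,0],[0,0,0],0],
  [[14,14,0],[0,0,0],0],
  [[15.5,15.3,-0.5],[0,0,0],0],
  [[15.5,15.3,-1],[0,0,0],0],
  [[15.5,15.3,-1],[0,0,0],0],
])

```text
clock: 7.78
position: [0.6407, -0.2184, 0.143]
ee_rot: [3.117, 0.39, -0.003]
force: [-1.1, 0.2, -0.8]
width: 0.175
gripper_force: 25.0
```

Run:
```python
from h import *
print(arm.observe()['position'],arm.observe()['force'])
i,P,C,r=shot('wrist'); j,Q,_,_=shot('scene')
cv2.imwrite('pics/w2.png',np.hstack([cv2.resize(i[:,:,::-1],(400,300)),cv2.resize(j[100:250,180:380,::-1],(400,300),interpolation=3)]))
np.savez('s2.npz',i=j,P=Q,C=_,r=_)
```

```text
[ 0.64068863 -0.21842242  0.14296209] [-1.10016069  0.21666191 -0.75012798]
```

View pics/w2.png

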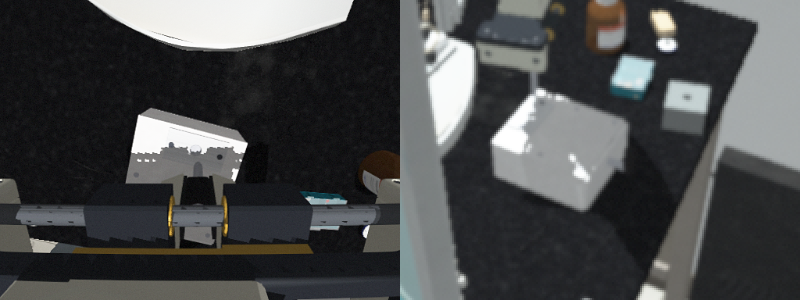

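The inset shows the pin held upright over the dock's back. The hole is still visible in the wrist view near (250,190) in full-image pixels. The stand is empty.

jog_arm([
  [[0,0,-0.5],[0,0,0],0],
  [[0,0,-1],[0,0,0],0],
  [[0,0,-1.5],[0,0,0],0],
  [[0,0,-2],[0,0,0],0],
  [[0,0,-2],[0,0,0],0],
  [[0,0,-2],[0,0,0],0],
])

```text
clock: 8.62
position: [0.6425, -0.2167, 0.1238]
ee_rot: [3.117, 0.393, -0.0]
force: [0.2, 0.0, 0.2]
width: 0.173
gripper_force: 25.0
```

Run:
```python
from h import *
print(arm.observe()['position'],arm.observe()['force'])
i,P,C,r=shot('wrist'); np.savez('w3.npz',i=i,P=P,C=C,r=r)
j,Q,D,_=shot('scene'); np.savez('s3.npz',i=j,P=Q,C=D,r=_)
cv2.imwrite('pics/w3.png',np.hstack([cv2.resize(i[160:240,210:300,::-1],(400,356),interpolation=3),cv2.resize(j[120:170,220:276,::-1],(400,356),interpolation=3)]))
```

```text
[ 0.64251193 -0.21672316  0.12378375] [0.19467201 0.03533608 0.17755264]
```

View pics/w3.png

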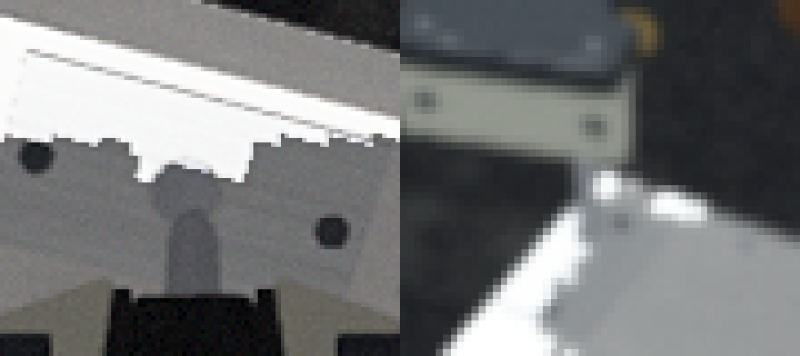

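The left crop shows the hole at about (251.7,203) in full wrist pixels, screws at (218,195) and (285,212), and the pin's tip with its far edge at about (253,207) just above the hole. I'll compare them in world coordinates.

Run:
```python
from h import *
D=np.load('w3.npz');C,r=D['C'],D['r']
def f(n,u,v,z):
    R=cv2.remap(r.astype(np.float32),np.float32([[u]]),np.float32([[v]]),1)[0,0]
    print(n,(C[:3,3]+R*(z-C[2,3])/R[2]).round(4))
f('hole',251.7,203.2,.065);f('s1',218.1,195.3,.065);f('s2',284.8,212,.065);f('tipfar',253.2,207.2,.0761)
```

```text
hole [ 0.6435 -0.2164  0.065 ]
s1 [ 0.6434 -0.1904  0.065 ]
s2 [ 0.6429 -0.2426  0.065 ]
tipfar [ 0.6446 -0.2173  0.0761]
```

jog_arm([
  [[0.1,0,-0.3],[0,0,0],0],
  [[0.1,0,-0.6],[0,0,0],0],
  [[0.1,0,-0.9],[0,0,0],0],
  [[0.1,0,-1.1],[0,0,0],0],
  [[0.1,0,-1.3],[0,0,0],0],
  [[0.1,0,-1.5],[0,0,0],0],
  [[0.1,0,-1.5],[0,0,0],0],
])

```text
clock: 9.6
position: [0.6434, -0.2166, 0.1086]
ee_rot: [-3.117, -0.393, 0.0]
force: [-0.1, 0.6, -0.5]
width: 0.173
gripper_force: 25.0
```

jog_arm([
  [[0,0,-0.3],[0,0,0],0],
  [[0,0,-0.6],[0,0,0],0],
  [[0,0,-0.9],[0,0,0],0],
  [[0,0,-1.2],[0,0,0],0],
  [[0,0,-1.4],[0,0,0],0],
  [[0,0,-1.6],[0,0,0],0],
  [[0,0,-1.6],[0,0,0],0],
])

```text
clock: 10.48
position: [0.644, -0.2167, 0.0934]
ee_rot: [3.117, 0.394, 0.002]
force: [-0.5, 0.9, 4.7]
width: 0.174
gripper_force: 25.0
```

jog_arm([
  [[0,0,-0.1],[0,0,0],0],
  [[0,0,-0.2],[0,0,0],0],
  [[0,0,-0.3],[0,0,0],0],
  [[0,0,-0.4],[0,0,0],0],
  [[0,0,-0.5],[0,0,0],0],
  [[0,0,-0.5],[0,0,0],0],
  [[0,0,-0.5],[0,0,0],0],
])

```text
clock: 11.35
position: [0.6447, -0.2167, 0.0889]
ee_rot: [3.116, 0.394, 0.004]
force: [1.1, 1.9, 7.0]
width: 0.176
gripper_force: 25.0
```

Run:
```python
from h import *
i,P,C,r=shot('top')
m=(abs(P[...,1]+.207)<.012)&(P[...,2]>.03)&(P[...,2]<.09)&(P[...,0]>.42)&(P[...,0]<.53)
print(m.sum(),P[m].min(0),P[m].max(0)); k=m&(P[...,2]>.068); print(k.sum(), P[k].mean(0) if k.any() else 0)
```

```text
73 [ 0.49365729 -0.21851774  0.03829473] [ 0.52950319 -0.19506391  0.08226225]
22 [ 0.49999649 -0.20625081  0.07517205]
```

Not released yet, so I'll press a little further.

jog_arm([
  [[0,0,-0.1],[0,0,0],0],
  [[0,0,-0.15],[0,0,0],0],
  [[0,0,-0.2],[0,0,0],0],
  [[0,0,-0.2],[0,0,0],0],
  [[0,0,-0.2],[0,0,0],0],
])

```text
clock: 12.02
position: [0.6448, -0.2168, 0.087]
ee_rot: [3.116, 0.394, 0.004]
force: [-0.1, 0.7, 6.3]
width: 0.179
gripper_force: 25.0
```

```bash
cat > k.py <<'E'
from h import *
i,P,C,r=shot('top')
m=(abs(P[...,1]+.207)<.012)&(P[...,2]>.068)&(P[...,2]<.09)&(P[...,0]>.40)&(P[...,0]<.53)
print(m.sum(), P[m].mean(0) if m.any() else 0)
E
python3 k.py
```

```text
22 [ 0.47376891 -0.20607177  0.07476227]
```

jog_arm([
  [[0,0,0.5],[0,0,0],0],
  [[0,0,1.2],[0,0,0],0],
  [[0,0,2],[0,0,0],0],
  [[0,0,3],[0,0,0],0],
  [[0,0,4.5],[0,0,0],0],
  [[0,0,6],[0,0,0],0],
  [[0,0,6.6],[0,0,0],0],
  [[0,0,6.6],[0,0,0],0],
])

```text
clock: 13.08
position: [0.6437, -0.2167, 0.1523]
ee_rot: [3.117, 0.393, 0.001]
force: [-0.0, -0.5, -1.3]
width: 0.172
gripper_force: 25.0
```

jog_arm([
  [[-2.5,-2.5,0],[0,0,0],0],
  [[-5.5,-5.5,0],[0,0,0],0],
  [[-8.5,-8.5,0],[0,0,0],0],
  [[-11.5,-11.5,0],[0,0,0],0],
  [[-14,-14,0],[0,0,0],0],
  [[-15.5,-15.3,0],[0,0,0],0],
  [[-15.5,-15.3,0],[0,0,0],0],
  [[-15.5,-15.3,0],[0,0,0],0],
])

```text
clock: 14.08
position: [0.49, -0.3682, 0.1514]
ee_rot: [-3.116, -0.397, -0.001]
force: [0.7, 0.9, -0.2]
width: 0.173
gripper_force: 25.0
```

jog_arm([
  [[-0.1,0,-1],[0,0,0],0],
  [[-0.1,0,-3],[0,0,0],0],
  [[-0.1,0,-4.5],[0,0,0],0],
  [[-0.1,0,-5],[0,0,0],0],
  [[-0.1,0,-5],[0,0,0],0],
  [[-0.1,0,-5],[0,0,0],0],
])

```text
clock: 14.82
position: [0.4876, -0.3701, 0.1022]
ee_rot: [3.116, 0.393, 0.001]
force: [2.0, 0.4, -0.8]
width: 0.17
gripper_force: 25.0
```

Run:
```python
from h import *
print(arm.observe()['position'],arm.observe()['force'])
i,P,C,r=shot('wrist'); np.savez('w4.npz',i=i,P=P,C=C,r=r)
j,Q,D,_=shot('scene')
cv2.imwrite('pics/w4.png',np.hstack([cv2.resize(i[160:240,210:300,::-1],(400,356),interpolation=3),cv2.resize(j[125:175,296:352,::-1],(400,356),interpolation=3)]))
```

```text
[ 0.48764333 -0.37008855  0.10218514] [ 2.01043861  0.4464011  -0.81388926]
```

View pics/w4.png

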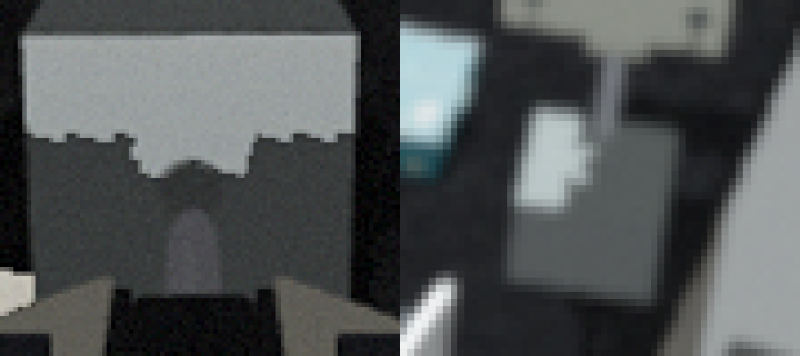

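The pin tip at crop (192,210) is laterally in line with the stand's hole, whose far edge is near (192,160). The geometry matches the aligned view over the dock, so I'll lower it.

jog_arm([
  [[0,0,-0.5],[0,0,0],0],
  [[0,0,-1],[0,0,0],0],
  [[0,0,-1.4],[0,0,0],0],
  [[0,0,-1.8],[0,0,0],0],
  [[0,0,-2.2],[0,0,0],0],
  [[0,0,-2.2],[0,0,0],0],
])

```text
clock: 15.68
position: [0.4873, -0.3695, 0.0794]
ee_rot: [-3.117, -0.393, 0.001]
force: [0.4, -0.0, -1.0]
width: 0.173
gripper_force: 25.0
```

In the hole (tip about 8 mm below the stand's top) with no load. I'll continue to just above the bottom.

jog_arm([
  [[0,0,-0.5],[0,0,0],0],
  [[0,0,-1],[0,0,0],0],
  [[0,0,-1.5],[0,0,0],0],
  [[0,0,-2],[0,0,0],0],
  [[0,0,-2.2],[0,0,0],0],
  [[0,0,-2.4],[0,0,0],0],
  [[0,0,-2.4],[0,0,0],0],
])

```text
clock: 16.55
position: [0.4875, -0.3697, 0.0557]
ee_rot: [3.117, 0.393, -0.0]
force: [0.4, 0.8, 0.1]
width: 0.172
gripper_force: 25.0
```

jog_arm([
  [[0,0,-0.1],[0,0,0],0],
  [[0,0,-0.1],[0,0,0],0.6],
  [[0,0,-0.1],[0,0,0],0.6],
  [[0,0,-0.1],[0,0,0],0.6],
  [[0,0,-0.1],[0,0,0],0.6],
  [[0,0,-0.1],[0,0,0],0.6],
])

```text
clock: 17.3
position: [0.4875, -0.3697, 0.0548]
ee_rot: [3.117, 0.393, 0.0]
force: [-0.2, -0.1, -0.6]
width: 0.596
gripper_force: 0.0
```

jog_arm([
  [[0,0,1],[0,0,0],0.6],
  [[0,0,3],[0,0,0],0.6],
  [[0,0,6],[0,0,0],0.6],
  [[0,0,9],[0,0,0],0.6],
  [[0,0,11],[0,0,0],0.6],
  [[0,0,11],[0,0,0],0.6],
  [[0,0,11],[0,0,0],0.6],
])

```text
clock: 18.18
position: [0.4873, -0.3691, 0.1641]
ee_rot: [-3.116, -0.394, 0.001]
force: [0.1, 0.4, 0.3]
width: 0.602
gripper_force: 0.0
```

```bash
python3 k.py
python3 - <<'E'
from h import *
i,P,C,r=shot('wrist')
for n,c,z0,z1 in(('pin',(.4875,-.37),.06,.12),('knob',(.474,-.207),.066,.09)):
    m=(np.hypot(P[...,0]-c[0],P[...,1]-c[1])<.03)&(P[...,2]>z0)&(P[...,2]<z1)
    if m.any(): print(n,m.sum(),P[m].mean(0).round(4),P[m].max(0).round(4),P[m].min(0).round(4))
E
```

```text
0 0
pin 505 [ 0.4901 -0.3699  0.0843] [ 0.4967 -0.3615  0.0923] [ 0.4787 -0.3795  0.06  ]
knob 306 [ 0.4767 -0.2085  0.0739] [ 0.483  -0.2003  0.0775] [ 0.4693 -0.2138  0.066 ]
```

jog_arm([
  [[-0.2,3,0],[0,0,-4],0.6],
  [[-0.5,7,0],[0,0,-10],0.6],
  [[-0.8,11,0],[0,0,-14.5],0.6],
  [[-1.1,15,-1],[0,0,-14.5],0.6],
  [[-1.1,16.2,-3],[0,0,-14.5],0.6],
  [[-1.1,16.2,-4],[0,0,-14.5],0.6],
  [[-1.1,16.2,-4],[0,0,-14.5],0.6],
])

```text
clock: 19.15
position: [0.4759, -0.2085, 0.1242]
ee_rot: [3.141, -0.005, -0.002]
force: [0.6, 0.1, 0.3]
width: 0.602
gripper_force: 0.0
```

jog_arm([
  [[0,0,-2],[0,0,0],0.6],
  [[0,0,-4],[0,0,0],0.6],
  [[0,0,-6],[0,0,0],0.6],
  [[0,0,-7.2],[0,0,0],0.6],
  [[0,0,-7.5],[0,0,0],0.6],
  [[0,0,-7.5],[0,0,0],0.6],
])

```text
clock: 19.9
position: [0.4767, -0.2082, 0.0501]
ee_rot: [3.141, -0.004, 0.001]
force: [-0.4, 0.9, 1.0]
width: 0.599
gripper_force: 0.0
```

jog_arm([
  [[0,0,0],[0,0,0],0],
  [[0,0,0],[0,0,0],0],
  [[0,0,0],[0,0,0],0],
  [[0,0,0],[0,0,0],0],
  [[0,0,0],[0,0,0],0],
  [[0,0,0],[0,0,0],0],
  [[0,0,0],[0,0,0],0],
  [[0,0,0],[0,0,0],0],
], newtons=20)

```text
clock: 20.9
position: [0.4765, -0.2059, 0.0497]
ee_rot: [-3.139, 0.001, 0.001]
force: [-0.9, 5.3, 3.6]
width: 0.149
gripper_force: 20.0
```

jog_arm([
  [[-0.5,0,0],[0,0,0],0],
  [[-1,0,0],[0,0,0],0],
  [[-1.5,0,0],[0,0,0],0],
  [[-2,0,0],[0,0,0],0],
  [[-2.5,0,0],[0,0,0],0],
  [[-3,0,0],[0,0,0],0],
  [[-3.3,0,0],[0,0,0],0],
  [[-3.3,0,0],[0,0,0],0],
])

```text
clock: 21.9
position: [0.4432, -0.2055, 0.0497]
ee_rot: [-3.138, 0.001, 0.001]
force: [-0.8, 6.2, 5.6]
width: 0.145
gripper_force: 20.0
```

jog_arm([
  [[-0.2,0,0],[0,0,0],0],
  [[-0.3,0,0],[0,0,0],0],
  [[-0.3,0,0],[0,0,0],0],
])

```text
clock: 22.28
position: [0.4429, -0.2056, 0.0498]
ee_rot: [-3.14, -0.001, -0.004]
force: [8.6, 6.8, -4.2]
width: 0.148
gripper_force: 20.0
```

The drawer is at its stop, so I'll release it and rise.

jog_arm([
  [[0,0,0],[0,0,0],0],
  [[0,0,0],[0,0,0],0.5],
  [[0,0,0],[0,0,0],0.5],
  [[0,0,0],[0,0,0],0.5],
  [[0,0,2],[0,0,0],0.5],
  [[0,0,5],[0,0,0],0.5],
  [[0,0,9],[0,0,0],0.5],
  [[0,0,12],[0,0,0],0.5],
])

```text
clock: 23.28
position: [0.4403, -0.2082, 0.1711]
ee_rot: [3.141, -0.005, 0.001]
force: [0.9, -0.7, -0.0]
width: 0.502
gripper_force: 0.0
```

jog_arm([
  [[-2,3,0],[0,0,0],0.5],
  [[-4,6,0],[0,0,0],0.5],
  [[-4,6,0],[0,0,0],0.5],
  [[-4,6,0],[0,0,0],0.5],
])

```text
clock: 23.78
position: [0.4009, -0.148, 0.17]
ee_rot: [3.141, -0.003, 0.001]
force: [0.0, -0.1, -0.2]
width: 0.499
gripper_force: 0.0
```

Run:
```python
from h import *
i,P,C,r=shot('wrist','end.png');t,Q,_,_=shot('top','endtop.png')
for n,P in(('w',P),('t',Q)):
  for c,z0,z1 in(((.4875,-.37),.084,.12),((.44,-.207),.068,.09)):
    m=(np.hypot(P[...,0]-c[0],P[...,1]-c[1])<.03)&(P[...,2]>z0)&(P[...,2]<z1)
    if m.any(): print(n,m.sum(),P[m].mean(0).round(4),P[m].max(0).round(4))
cv2.imwrite('pics/end2.png',np.hstack([cv2.resize(i[:,:,::-1],(400,300)),cv2.resize(t[130:250,260:420,::-1],(400,300),interpolation=3)]))
```

```text
w 243 [ 0.442  -0.2053  0.0751] [ 0.4486 -0.1991  0.0777]
t 35 [ 0.4864 -0.3704  0.0884] [ 0.4938 -0.3616  0.0929]
```

View pics/end2.png

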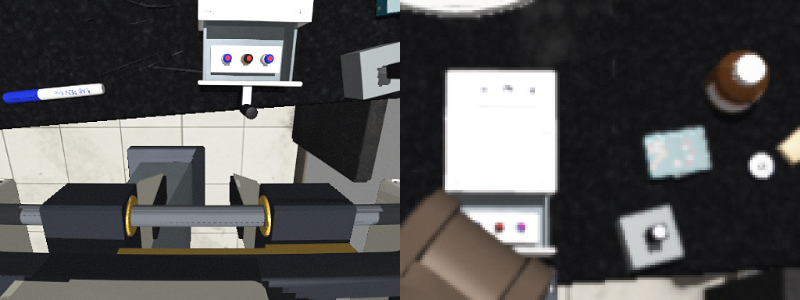

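The left view shows the drawer fully open, with three vials and the knob at (250,112). The right view shows the pin upright in its stand at (657,235) and the bystanders where they were. I'll hand in.

```bash
python3 -c "
from cell import arm
print(arm.sign_off())"
```

```text
the job is handed in; nothing more can be done
None
```

I released the latch with the pin, put the pin back upright in its stand and pulled the drawer open to its stop, about 60 mm; the bystanders look undisturbed, and I handed the job in at about 24 s (no verdict was shown).

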